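# Load the assay carrier for the next run

### The job

Load the carrier for the next run: stand the short specimen cup, the glass vial, the tall dropper bottle with the pointed nozzle and the tube strip in it, each upright and right down in the nest that is cut for it, set down rather than dropped. The tall specimen cup and the short dropper bottle are not part of this run: leave them where they stand.

Things in the scene. Friction and masses are not known exactly. Their poses are not given: they have to be found in the camera images.
- short_cup_mid (a point): The short specimen cup: round white cup with a wide yellow lid, 71 mm tall, stands upright. Body 56 mm across up to 58 mm; the lid above it is 63 mm across and the place to grip. The point is its centre, 35.5 mm above its underside; z is its upright axis.
- tall_cup_mid (a point): The tall specimen cup, a look-alike that stays: the same width (lid 63 mm) but 81 mm tall, white lid (more cups stand far off at the back of the bench and play no part). The point is its centre, 40.5 mm above its underside.
- vial_mid (a point): The glass vial: brown bottle 22 mm across with a narrower white crimp cap, 47 mm tall, stands upright; the straight body reaches up to 39 mm. The point is its centre, 23.5 mm above its underside; z is its upright axis.
- tall_dropper_mid (a point): The tall dropper bottle: slim white bottle 16 mm across with a long pointed pale green nozzle cap, 54 mm tall, stands upright; the cap, 14 mm across, begins 32 mm up. The point is its centre, 27 mm above its underside; z is its upright axis.
- short_dropper_mid (a point): The short dropper bottle, a look-alike that stays: 16 mm across, squat, with a broad stubby red cap, only 34 mm tall. The point is its centre, 17 mm above its underside.
- strip_mid (a point): The tube strip: a row of eight small white tubes joined together, 8 mm thick (x), 78 mm long (y), 23 mm tall, stands on its tube ends. The point is its centre, 11.5 mm above its underside; y runs along the row, z is up. Gripped across its thickness within the upper 13 mm, the fingers stay above the nest.
- cup_nest_mouth (a point): One of four grey plastic nests, blocks 82 x 102 mm, that sit two by two in any order in a fixed low aluminium tray (the carrier) with a handle at each end; tops level, 30 mm above the bench. This one has a large round well, 71 mm across and 20 mm deep, for the specimen cup. The point is the centre of the opening at the nest's top; z is up.
- vial_nest_mouth (a point): One of four grey plastic nests, blocks 82 x 102 mm, that sit two by two in any order in a fixed low aluminium tray (the carrier) with a handle at each end; tops level, 30 mm above the bench. This one has a medium round well, 36 mm across and 14 mm deep, for the vial (so grip it higher than 14 mm). The point is the centre of the opening at the nest's top; z is up.
- dropper_nest_mouth (a point): One of four grey plastic nests, blocks 82 x 102 mm, that sit two by two in any order in a fixed low aluminium tray (the carrier) with a handle at each end; tops level, 30 mm above the bench. This one has a small round well, 27 mm across and 16 mm deep, for the dropper bottle (so grip it higher than 16 mm). The point is the centre of the opening at the nest's top; z is up.
- strip_nest_mouth (a point): One of four grey plastic nests, blocks 82 x 102 mm, that sit two by two in any order in a fixed low aluminium tray (the carrier) with a handle at each end; tops level, 30 mm above the bench. This one has a straight slot, 91 mm long, 20 mm wide and 8 mm deep, for the tube strip. The point is the centre of the opening at the nest's top; z is up and its y runs along the slot.
Mind the look-alikes: they are no part of the job. Leave any purple look-alike of the part that bears vial_mid alone.

How it is judged:
By the outcome, as a careful person would: the job done as asked, in the order asked, and still so for the second after the job is handed in, with the robot touching nothing.
It also fails if it takes over 112 s, if anything falls off the work surface, if the arm or the gripper's body presses on something with over 40 N, if the wrist force passes 120 N, or if a joint passes its speed limit or range.

### The arm

A 6-joint arm with a two-finger parallel gripper is mounted at the origin on a cart in front of the work surface, level with it; the furniture and walls round the work are solid. World frame = base frame: x ahead of the robot, y to its left, z up, the work surface at z = 0. Lengths are in mm, angles in rad, forces in N, time in s.
With the tool pointing down it reaches from about 275 to 1000 mm from the base axis. Payload 8.4 kg.
Tool frame: the origin (TCP) lies midway between the tips of the shut fingers; the grasp point (between the pads) lies 19 mm behind it; z points along the fingers, y is the line along which they close (so a half turn about z gives the same grasp; the last joint's range is limited). The gripper opens to 85 mm and grips with 20 to 120 N. Pads are 22 mm wide; open, the fingers measure 114 mm over their backs; the gripper's body (76 mm by 85 mm) begins 54 mm behind the grasp point. The pads swing forward as they close: fully open they stand 13 mm farther back than shut.
Start: joints at [-1.35, 0.353, 1.633, -0, 1.155, -0.002], TCP at [138.099, -609.554, 231.281] pointing down, gripper open.
Joint ranges: [-2.63, 2.63], [-0.92, 2.1], [0.06, 2.66], [-1.3, 4.44], [0, 2.69], [-3.02, 3.02]. Speed limits (rad/s): [2.22, 2.22, 2.79, 3.14, 3.14, 3.14].

### API

Orientations are given as [roll, pitch, yaw] about the fixed x, y, z axes, in that order (R = Rz(yaw) Ry(pitch) Rx(roll)).
In Python, from rig import monitor, imaging, r gives the robot as it stands.
- The arm moves only by the tool drive_tool, never from a script. Its argument "plan" is a list of rows, each an object of numbers: "x", "y", "z": the shift along the tool's x, y, z in units of 50 mm (1.0 is 50 mm); "ax", "ay", "az": the turn, a rotation vector about the tool's x, y, z in units of 6 degrees (1.0 is 6 degrees); "hand": the finger opening in mm, from 0 to 85.4. In form: [{"x": .., "y": .., "z": .., "ax": .., "ay": .., "az": .., "hand": ..}, ...]. A call has 1 to 8 rows; each row is the pose to reach, as a shift and turn from the pose commanded when the call began, along the tool's axes at that moment; what a row does not reach only later rows make up. A row lasts 1/10 s, in which the tool goes at most 50 mm and 8.59 degrees, less where a joint would pass 70% of its speed; a pose out of reach is approached as far as the arm can. A call with a gripper value outside its range is refused whole. The fingers move at their own pace and stop on an object; "grip_force" is the grip in N (left out, the last holds). Time passes only in rows, so rows that repeat a pose let the fingers close. It gives the time, the measured TCP pose, the force, the opening and the grip force at its end, in the units of the state.
- monitor.sense(): the state, without advancing time (a new reading comes with each control period).
- imaging.grab_frame(name): name is "side" or "top" or "wrist"; returns the picture (384x512x3 uint8, red, green, blue); there is no depth.
- imaging.camera_info(name): a dict with "mtx" (3x3 intrinsics, pixels), "R" (3x3) and "t" (3): a world point X has camera coordinates R X + t. Camera axes: x right, y down, z forward; pixel columns grow to the right and rows downward; lengths in mm; the calibration is good to about 2 mm. A picture is of the moment at which its call begins: read the wrist's pose just before it. camera_info takes no time and is no camera call; for the wrist camera it gives the pose at the moment of the call.
- r.sign_off(): hands the job in; it is judged then, once.
The state is a dict: "clock": time; "qpos": joint angles; "qvel": joint speeds; "joint_efforts": joint torques, N m; "eef_pos": TCP position; "tcp_rot": TCP orientation; "contact_force": force on the tool from outside, world axes, zero at the start; "wrist_torque": the same for the moment, N m; "opening": opening from 0.0 (shut) to 1.0 (fully open); "grasp_force": force on a finger pad.
Only numpy, scipy, OpenCV 4.12 (cv2) and the standard library are available. Lean on these libraries where they do the work, as an engineer would, in place of code of your own. Each camera call takes 0.05 s, during which the arm holds its last target. There are 200 camera calls.

## Working session

There is one attempt and no reset: what is moved stays moved. The work goes in short steps, Python scripts to look and compute and a tool call to move; the robot and the scene stay as the last step left them, time stands still between calls to the robot, and variables do not carry over. Pictures are saved under pics/ and viewed, at most 14 in all, crops included, and the job is handed in when it is done.

Besides the shell and the picture viewer there is one more tool, called after ">>>" in YAML: its name, and indented under it one key for each argument. drive_tool: Moves the arm, as the interface text tells. Its arguments: {"type":"object","properties":{"plan":{"type":"array","items":{"type":"object","properties":{"x":{"type":"number"},"y":{"type":"number"},"z":{"type":"number"},"ax":{"type":"number"},"ay":{"type":"number"},"az":{"type":"number"},"hand":{"type":"number"}}}},"grip_force":{"type":"number"}},"required":["plan"]}

```bash
mkdir -p pics; ls; cat > h.py <<'E'
from rig import monitor, imaging, r
import numpy as np, cv2
def save(n,f,crop=None,s=1):
    im=imaging.grab_frame(n)
    if crop: im=im[crop[1]:crop[3],crop[0]:crop[2]]
    im=cv2.resize(im,None,fx=s,fy=s,interpolation=cv2.INTER_CUBIC)
    cv2.imwrite('pics/'+f,im[:,:,::-1])
def ray(n,u,v,z,c=None):
    c=c or imaging.camera_info(n)
    K,R,t=map(np.array,(c['mtx'],c['R'],c['t']))
    d=R.T@np.linalg.solve(K,[u,v,1]); o=-R.T@t
    return (o+d*(z-o[2])/d[2]).round(1)
def proj(n,X,c=None):
    c=c or imaging.camera_info(n)
    K,R,t=map(np.array,(c['mtx'],c['R'],c['t']))
    p=K@(R@np.array(X,float)+t); return (p[:2]/p[2]).round(1)
E
python3 - <<'E'
from h import *
import json
a=imaging.grab_frame('top');b=imaging.grab_frame('side')
cv2.imwrite('pics/top0.png',cv2.resize(a,(800,600),interpolation=cv2.INTER_CUBIC)[:,:,::-1])
cv2.imwrite('pics/side0.png',b[:,:,::-1]); np.save('top0.npy',a)
for n in('top','side','wrist'):
    c=imaging.camera_info(n);print(n,np.round(c['mtx'],1).tolist(),np.round(c['R'],3).tolist(),np.round(c['t'],0))
s=monitor.sense();print(s)
E
```

```text
pics
top [[479.8, 0.0, 257.0], [0.0, 479.8, 200.3], [0.0, 0.0, 1.0]] [[0.009, -1.0, 0.005], [-0.98, -0.01, -0.199], [0.199, -0.003, -0.98]] [  -5.  518. 1085.]
side [[364.3, 0.0, 261.4], [0.0, 364.3, 191.7], [0.0, 0.0, 1.0]] [[0.87, -0.492, 0.016], [-0.316, -0.583, -0.748], [0.377, 0.646, -0.663]] [-435.  218.  727.]
wrist [[306.2, 0.0, 253.1], [0.0, 306.2, 190.0], [0.0, 0.0, 1.0]] [[0.221, -0.975, -0.0], [-0.937, -0.212, 0.276], [-0.269, -0.06, -0.961]] [-625.  -35.  378.]
{'clock': 0.1, 'qpos': array([-1.35043171e+00,  3.53565402e-01,  1.63407583e+00,  1.80308576e-05,
        1.15516648e+00, -2.38719325e-03]), 'qvel': array([ 0.00034956, -0.00235886, -0.00136565, -0.00120734,  0.00156391,
       -0.00013209]), 'joint_efforts': array([ 1.67157680e-06, -6.06355906e+01, -3.42820609e+01, -2.47331866e-05,
        3.95932206e-03, -5.28239298e-06]), 'eef_pos': array([ 137.99191686, -609.14084714,  230.63829087]), 'tcp_rot': array([-3.14037764e+00, -1.93874225e-05,  2.22744507e-01]), 'contact_force': array([-0.38579212,  1.80659092, -0.21330619]), 'wrist_torque': array([ 0.00543849,  0.02026306, -0.00588334]), 'grasp_force': 0.0, 'opening': 1.0025512728410644}
```

View pics/top0.png

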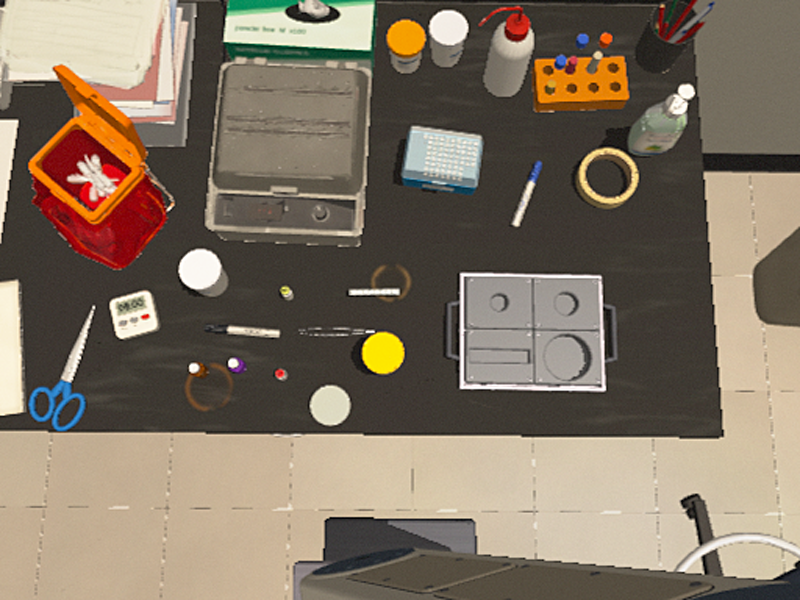

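View pics/side0.png

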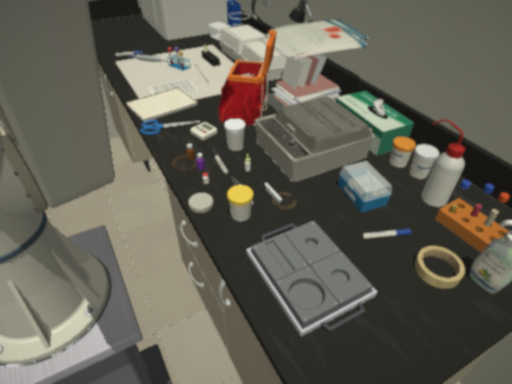

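The top view (800 px scale) shows these candidates:
- **Cups:** the yellow lid at (383,353) is the short cup. The white lid at (203,268) is the tall one and stays.
- **Vials:** brown at (196,369) is the target. Purple at (236,365) is the look-alike.
- **Droppers:** the green pointed one at (287,292) is the target. The red stubby one at (280,374) stays.
- **Strip:** (374,292).
- **Tray wells:** cup (568,357), vial (567,303, larger), dropper (499,301, smaller), slot (499,356).

I'll confirm these in enlarged crops.

```bash
python3 - <<'E'
from h import *
a=np.load('top0.npy')
for f,(x0,y0,x1,y1),s in(('c1.png',(115,160,275,270),5),('c2.png',(280,168,400,256),6)):
    cv2.imwrite('pics/'+f,cv2.resize(a[y0:y1,x0:x1],None,fx=s,fy=s,interpolation=cv2.INTER_CUBIC)[:,:,::-1])
E
```

```text
(no output)
```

View pics/c1.png

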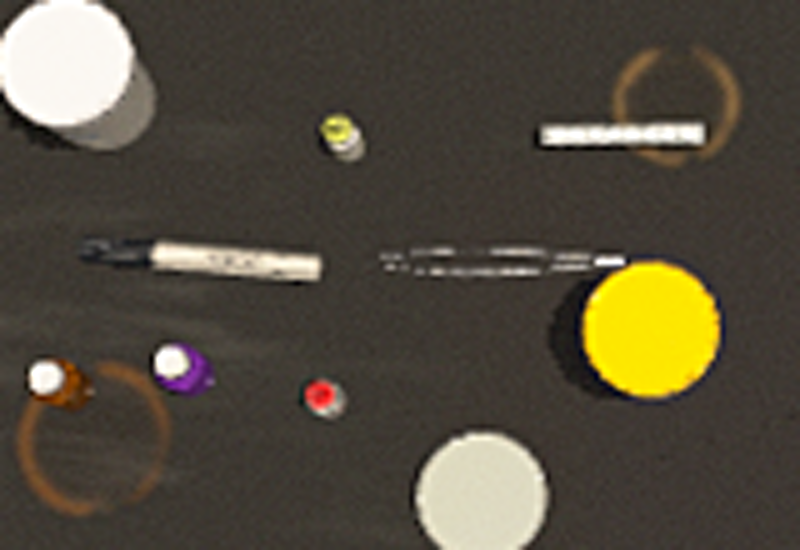

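View pics/c2.png

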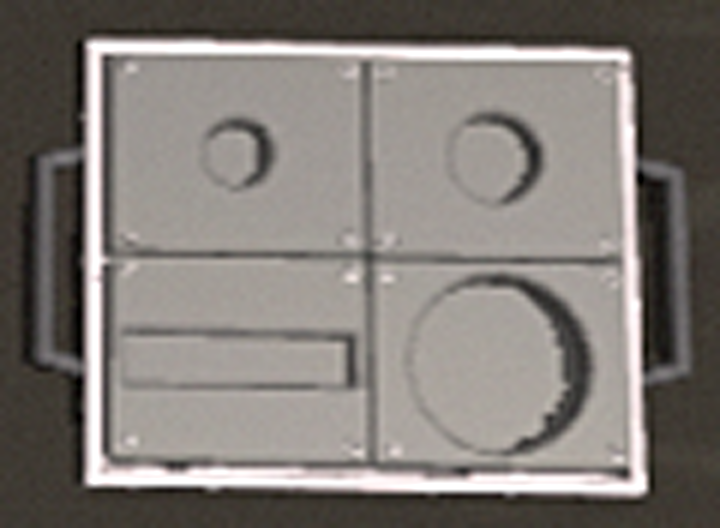

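The crops confirm the picks: brown vial cap at (46,378), pointed green dropper at (338,130) with its base at about (350,147), yellow lid at (651,329), and strip from (541,135) to (704,133). In the tray crop, the wells are dropper (237,153), vial (494,158), cup (499,364) and slot (237,358).

```bash
python3 - <<'E'
from h import *
def c1(p,q,z): return ray('top',115+(p+.5)/5-.5,160+(q+.5)/5-.5,z)
def c2(p,q,z): return ray('top',280+(p+.5)/6-.5,168+(q+.5)/6-.5,z)
for n,v in dict(cup=c1(651,329,71),tallcup=c1(65,62,81),vial=c1(46,378,47),purple=c1(172,362,47),drop=c1(338,130,44),dropbase=c1(350,147,3),red=c1(321,394,34),sA=c1(541,136,23),sB=c1(704,134,23),
 wd=c2(237,153,30),wv=c2(494,158,30),wc=c2(499,364,30),ws=c2(237,359,30),slA=c2(123,358,30),slB=c2(353,361,30),blkTL=c2(105,57,30),blkBR=c2(630,467,30),blkBL=c2(105,462,30),blkTR=c2(620,62,30)).items(): print(n,v)
s=monitor.sense();c=imaging.camera_info('wrist')
R=np.array(c['R']);print(-R.T@c['t'], s['eef_pos'])
E
```

```text
cup [455.3  28.1  71. ]
tallcup [576.9 303.1  81. ]
vial [432.8 311.8  47. ]
purple [441.  253.2  47. ]
drop [554.2 180.3  44. ]
dropbase [555.2 180.5   3. ]
red [428.1 184.8  34. ]
sA [557.2  84.3  23. ]
sB [559.    4.6  23. ]
wd [ 542.3 -150.    30. ]
wv [ 541.3 -253.9   30. ]
wc [ 457.3 -253.1   30. ]
ws [ 458.3 -148.6   30. ]
slA [ 458.2 -103.2   30. ]
slB [ 457.9 -194.9   30. ]
blkTL [581.8 -96.9  30. ]
blkBR [ 416.7 -303.5   30. ]
blkBL [416.7 -95.7  30. ]
blkTR [ 581.9 -306.7   30. ]
[ 206.48451971 -594.49309014  372.82763768] [ 137.99191686 -609.14084714  230.63829087]
```

>>> drive_tool:
  plan:
    - {"x": 9, "y": -11, "z": 1.2, "az": -12.87, "hand": 85}
    - {"x": 9, "y": -11, "z": 1.2, "az": -12.87, "hand": 85}
    - {"x": 9, "y": -11, "z": 1.2, "az": -12.87, "hand": 85}
    - {"x": 9, "y": -11, "z": 1.2, "az": -12.87, "hand": 85}
    - {"x": 9, "y": -11, "z": 1.2, "az": -12.87, "hand": 85}
    - {"x": 9, "y": -11, "z": 1.2, "az": -12.87, "hand": 85}
    - {"x": 9, "y": -11, "z": 1.2, "az": -12.87, "hand": 85}
    - {"x": 9, "y": -11, "z": 1.2, "az": -12.87, "hand": 85}

```text
invalid input
```

```bash
cat >> h.py <<'E'
from scipy.spatial.transform import Rotation as Ro
def go(x,y,z,yaw=np.pi/2):
    s=monitor.sense();A=Ro.from_euler('xyz',s['tcp_rot']);B=Ro.from_euler('xyz',[np.pi,0,yaw])
    d=A.inv().apply(np.array([x,y,z])-s['eef_pos'])/50; w=(A.inv()*B).as_rotvec(degrees=True)/6
    print(round(s['clock'],2),s['eef_pos'].round(1),s['tcp_rot'].round(3),'open',round(s['opening']*85,1),'F',s['contact_force'].round(1),s['grasp_force'],'\n shift',d.round(2),'turn',w.round(2))
E
python3 -c "
from h import *
go(455,28,150)"
```

```text
0.1 [ 138.  -609.1  230.6] [-3.14  -0.     0.223] open 85.2 F [-0.4  1.8 -0.2] 0.0 
 shift [  9.   -11.03   1.63] turn [-1.000e-02 -1.000e-02 -1.287e+01]
```

>>> drive_tool:
  plan:
    - {"x": 0.6, "y": -0.74, "z": 0.08, "az": -0.86, "hand": 85}
    - {"x": 1.2, "y": -1.47, "z": 0.16, "az": -1.72, "hand": 85}
    - {"x": 1.8, "y": -2.2, "z": 0.24, "az": -2.58, "hand": 85}
    - {"x": 2.4, "y": -2.94, "z": 0.32, "az": -3.44, "hand": 85}
    - {"x": 3.0, "y": -3.67, "z": 0.4, "az": -4.3, "hand": 85}
    - {"x": 3.6, "y": -4.4, "z": 0.48, "az": -5.16, "hand": 85}
    - {"x": 4.2, "y": -5.14, "z": 0.56, "az": -6.0, "hand": 85}
    - {"x": 4.8, "y": -5.87, "z": 0.64, "az": -6.86, "hand": 85}

```text
invalid input
```

>>> drive_tool:
  plan:
    - {"x": 0.6, "y": -0.74, "z": 0.08, "ax": 0, "ay": 0, "az": -0.86, "hand": 85}

```text
clock: 0.2
eef_pos: [158.1, -570.1, 227.2]
tcp_rot: [3.139, 0.001, 0.311]
contact_force: [1.3, -0.5, 0.5]
opening: 0.995
grasp_force: 0.0
```

```bash
python3 -c "
from h import *
go(455,28,150)"
```

```text
0.2 [ 158.1 -570.1  227.2] [3.139e+00 1.000e-03 3.110e-01] open 84.6 F [ 1.3 -0.5  0.5] 0.0 
 shift [ 9.31 -9.58  1.51] turn [  0.02   0.03 -12.03]
```

>>> drive_tool:
  plan:
    - {"x": 9.3, "y": -9.6, "z": 1.2, "ax": 0, "ay": 0, "az": -12, "hand": 85}
    - {"x": 9.3, "y": -9.6, "z": 1.2, "ax": 0, "ay": 0, "az": -12, "hand": 85}
    - {"x": 9.3, "y": -9.6, "z": 1.2, "ax": 0, "ay": 0, "az": -12, "hand": 85}
    - {"x": 9.3, "y": -9.6, "z": 1.2, "ax": 0, "ay": 0, "az": -12, "hand": 85}
    - {"x": 9.3, "y": -9.6, "z": 1.2, "ax": 0, "ay": 0, "az": -12, "hand": 85}
    - {"x": 9.3, "y": -9.6, "z": 1.2, "ax": 0, "ay": 0, "az": -12, "hand": 85}
    - {"x": 9.3, "y": -9.6, "z": 1.2, "ax": 0, "ay": 0, "az": -12, "hand": 85}
    - {"x": 9.3, "y": -9.6, "z": 1.2, "ax": 0, "ay": 0, "az": -12, "hand": 85}

```text
clock: 1.0
eef_pos: [335.2, -207.4, 191.4]
tcp_rot: [3.141, 0.0, 1.518]
contact_force: [1.1, 0.0, 0.2]
opening: 0.997
grasp_force: 0.0
```

```bash
python3 -c "
from h import *
go(455,28,150)"
```

```text
1.0 [ 335.2 -207.4  191.4] [3.141 0.    1.518] open 84.7 F [1.1 0.  0.2] 0.0 
 shift [4.83 2.15 0.83] turn [ 0.   0.  -0.5]
```

>>> drive_tool:
  plan:
    - {"x": 4.83, "y": 2.15, "z": 0.83, "ax": 0, "ay": 0, "az": -0.5, "hand": 85}
    - {"x": 4.83, "y": 2.15, "z": 0.83, "ax": 0, "ay": 0, "az": -0.5, "hand": 85}
    - {"x": 4.83, "y": 2.15, "z": 0.83, "ax": 0, "ay": 0, "az": -0.5, "hand": 85}
    - {"x": 4.83, "y": 2.15, "z": 0.83, "ax": 0, "ay": 0, "az": -0.5, "hand": 85}
    - {"x": 4.83, "y": 2.15, "z": 0.83, "ax": 0, "ay": 0, "az": -0.5, "hand": 85}
    - {"x": 4.83, "y": 2.15, "z": 0.83, "ax": 0, "ay": 0, "az": -0.5, "hand": 85}
    - {"x": 4.83, "y": 2.15, "z": 0.83, "ax": 0, "ay": 0, "az": -0.5, "hand": 85}
    - {"x": 4.83, "y": 2.15, "z": 0.83, "ax": 0, "ay": 0, "az": -0.5, "hand": 85}

```text
clock: 1.8
eef_pos: [455.5, 25.5, 149.7]
tcp_rot: [-3.14, 0.0, 1.567]
contact_force: [-0.8, -0.4, -0.6]
opening: 0.996
grasp_force: 0.0
```

```bash
python3 -c "
from h import *
go(455,28,150)
save('wrist','w1.png')
print(proj('wrist',[455.3,28.1,71]),proj('wrist',[455.3+31.5,28.1,71]),proj('wrist',[455.3-31.5,28.1,71]),proj('wrist',[455.3,59.6,71]))"
```

```text
1.8 [455.5  25.5 149.7] [-3.14   0.     1.567] open 84.7 F [-0.8 -0.4 -0.6] 0.0 
 shift [ 0.05 -0.01 -0.01] turn [-0.01  0.   -0.04]
[252.7 193.3] [294.5 193.1] [210.9 193.6] [252.4 151.7]
```

View pics/w1.png

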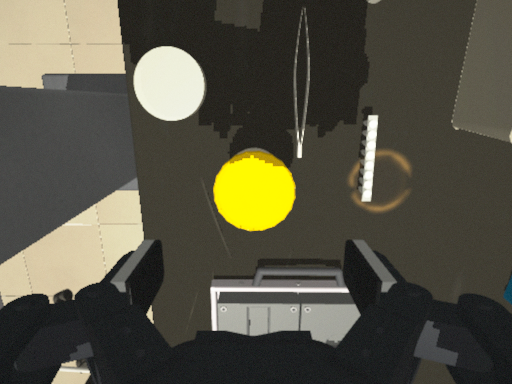

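>>> drive_tool:
  plan:
    - {"x": 0.07, "y": 0.01, "z": 1.0, "ax": 0, "ay": 0, "az": 0, "hand": 85}
    - {"x": 0.07, "y": 0.01, "z": 1.7, "ax": 0, "ay": 0, "az": 0, "hand": 85}
    - {"x": 0.07, "y": 0.01, "z": 2.15, "ax": 0, "ay": 0, "az": 0, "hand": 85}
    - {"x": 0.07, "y": 0.01, "z": 2.15, "ax": 0, "ay": 0, "az": 0, "hand": 85}
    - {"x": 0.07, "y": 0.01, "z": 2.15, "ax": 0, "ay": 0, "az": 0, "hand": 50}
    - {"x": 0.07, "y": 0.01, "z": 2.15, "ax": 0, "ay": 0, "az": 0, "hand": 50}
    - {"x": 0.07, "y": 0.01, "z": 2.15, "ax": 0, "ay": 0, "az": 0, "hand": 50}
    - {"x": 0.07, "y": 0.01, "z": 2.15, "ax": 0, "ay": 0, "az": 0, "hand": 50}
  grip_force: 40

```text
clock: 2.65
eef_pos: [457.5, 28.8, 44.1]
tcp_rot: [3.139, 0.0, 1.565]
contact_force: [-2.1, -1.6, 8.2]
opening: 0.716
grasp_force: 43.4
```

>>> drive_tool:
  plan:
    - {"x": 0, "y": 0, "z": 0, "ax": 0, "ay": 0, "az": 0, "hand": 50}
    - {"x": 0, "y": 0, "z": 0, "ax": 0, "ay": 0, "az": 0, "hand": 50}

```text
clock: 2.85
eef_pos: [457.5, 28.8, 44.1]
tcp_rot: [3.139, 0.0, 1.565]
contact_force: [-2.9, -2.5, 8.8]
opening: 0.721
grasp_force: 43.4
```

>>> drive_tool:
  plan:
    - {"x": 0, "y": 0, "z": -0.6, "ax": 0, "ay": 0, "az": 0, "hand": 50}
    - {"x": 0, "y": 0, "z": -1.5, "ax": 0, "ay": 0, "az": 0, "hand": 50}
    - {"x": -0.8, "y": 0, "z": -1.5, "ax": 0, "ay": 0, "az": 0, "hand": 50}
    - {"x": -1.7, "y": 0, "z": -1.5, "ax": 0, "ay": 0, "az": 0, "hand": 50}
    - {"x": -2.6, "y": 0, "z": -1.5, "ax": 0, "ay": 0, "az": 0, "hand": 50}
    - {"x": -3.5, "y": 0, "z": -1.5, "ax": 0, "ay": 0, "az": 0, "hand": 50}
    - {"x": -4.4, "y": 0, "z": -1.5, "ax": 0, "ay": 0, "az": 0, "hand": 50}
    - {"x": -5.1, "y": 0, "z": -1.5, "ax": 0, "ay": 0, "az": 0, "hand": 50}

```text
clock: 3.65
eef_pos: [455.6, -228.8, 119.0]
tcp_rot: [3.139, 0.001, 1.564]
contact_force: [0.2, -0.4, -0.4]
opening: 0.715
grasp_force: 44.0
```

```bash
python3 -c "
from h import *
go(457.3,-253,75)"
```

```text
3.65 [ 455.6 -228.8  119. ] [3.139e+00 1.000e-03 1.564e+00] open 60.8 F [ 0.2 -0.4 -0.4] 44.01471734046936 
 shift [-0.48  0.04  0.88] turn [ 0.02  0.01 -0.06]
```

>>> drive_tool:
  plan:
    - {"x": -0.48, "y": 0.04, "z": 0.4, "ax": 0, "ay": 0, "az": 0, "hand": 50}
    - {"x": -0.48, "y": 0.04, "z": 0.6, "ax": 0, "ay": 0, "az": 0, "hand": 50}
    - {"x": -0.48, "y": 0.04, "z": 0.6, "ax": 0, "ay": 0, "az": 0, "hand": 50}

```text
clock: 3.95
eef_pos: [456.2, -249.8, 87.0]
tcp_rot: [-3.14, -0.001, 1.564]
contact_force: [-0.3, 0.6, -0.7]
opening: 0.72
grasp_force: 44.0
```

```bash
python3 -c "
from h import *
go(457.3,-253,54)
a=imaging.grab_frame('wrist');b=imaging.grab_frame('side')[190:350,200:420];b=cv2.resize(b,(528,384),interpolation=cv2.INTER_CUBIC)
o=np.hstack([a,b]);o=cv2.resize(o,None,fx=.76,fy=.76)
cv2.imwrite('pics/p1.png',o[:,:,::-1]);print(o.shape)"
```

```text
3.95 [ 456.2 -249.8   87. ] [-3.140e+00 -1.000e-03  1.564e+00] open 61.2 F [-0.3  0.6 -0.7] 44.014965891838074 
 shift [-0.06  0.02  0.66] turn [-0.01 -0.01 -0.07]
(292, 790, 3)
```

View pics/p1.png

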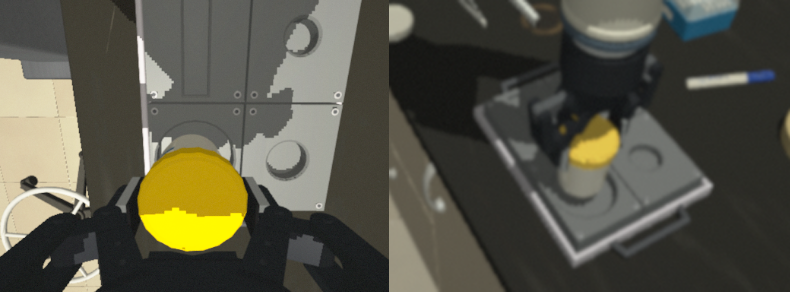

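Cup hangs upright over the well. I'll overlay the predicted well rim to check the alignment.

```bash
python3 -c "
from h import *
a=imaging.grab_frame('wrist');a=cv2.resize(a,None,fx=3,fy=3,interpolation=cv2.INTER_CUBIC)
def circ(x,y,z,r,col):
    P=np.array([proj('wrist',[x+r*np.cos(t),y+r*np.sin(t),z]) for t in np.linspace(0,6.28,60)])*3+1
    cv2.polylines(a,[P.astype(np.int32)],True,col,1)
circ(457.3,-253.1,30,35.5,(255,0,0)); circ(541.3,-253.9,30,18,(255,0,0)); circ(542.3,-150,30,13.5,(255,0,0))
circ(456.2,-249,114,31.5,(0,255,0)); circ(456.2,-249,43,26,(0,255,0))
cv2.imwrite('pics/p2.png',a[100:820:,450:1400][:600*1,:800][:,:,::-1])"
```

```text
(no output)
```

View pics/p2.png

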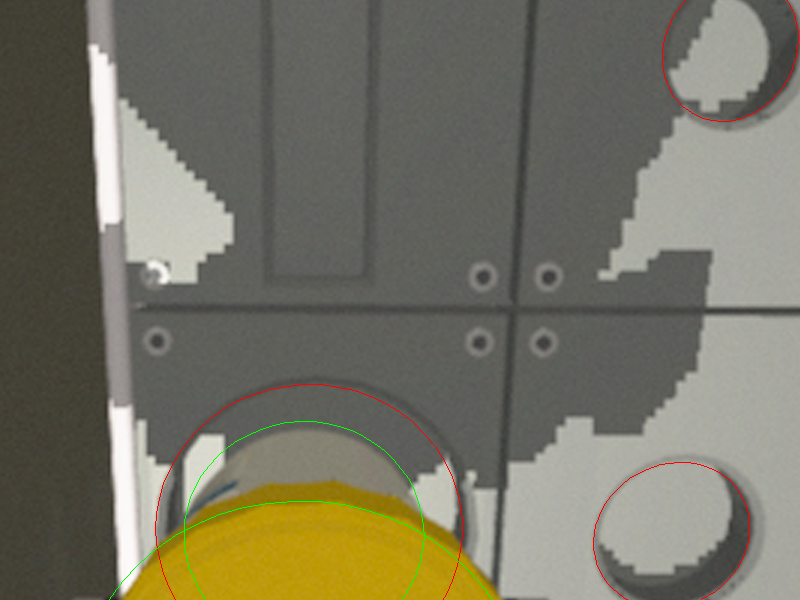

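>>> drive_tool:
  plan:
    - {"x": -0.05, "y": 0.04, "z": 0.15, "ax": 0, "ay": 0, "az": 0, "hand": 50}
    - {"x": -0.05, "y": 0.04, "z": 0.3, "ax": 0, "ay": 0, "az": 0, "hand": 50}
    - {"x": -0.05, "y": 0.04, "z": 0.42, "ax": 0, "ay": 0, "az": 0, "hand": 50}
    - {"x": -0.05, "y": 0.04, "z": 0.52, "ax": 0, "ay": 0, "az": 0, "hand": 50}
    - {"x": -0.05, "y": 0.04, "z": 0.6, "ax": 0, "ay": 0, "az": 0, "hand": 50}
    - {"x": -0.05, "y": 0.04, "z": 0.64, "ax": 0, "ay": 0, "az": 0, "hand": 50}
    - {"x": -0.05, "y": 0.04, "z": 0.64, "ax": 0, "ay": 0, "az": 0, "hand": 50}

```text
clock: 4.8
eef_pos: [458.9, -252.3, 55.2]
tcp_rot: [-3.141, -0.0, 1.565]
contact_force: [-0.0, -0.8, -0.0]
opening: 0.723
grasp_force: 44.0
```

>>> drive_tool:
  plan:
    - {"x": 0, "y": 0, "z": 0.02, "ax": 0, "ay": 0, "az": 0, "hand": 50}
    - {"x": 0, "y": 0, "z": 0.03, "ax": 0, "ay": 0, "az": 0, "hand": 50}
    - {"x": 0, "y": 0, "z": 0.03, "ax": 0, "ay": 0, "az": 0, "hand": 50}

```text
clock: 5.1
eef_pos: [459.3, -252.5, 54.3]
tcp_rot: [3.141, 0.0, 1.565]
contact_force: [0.4, 0.3, 1.1]
opening: 0.718
grasp_force: 44.2
```

Touching down. Release, then rise.

>>> drive_tool:
  plan:
    - {"x": 0, "y": 0, "z": 0.01, "ax": 0, "ay": 0, "az": 0, "hand": 66}
    - {"x": 0, "y": 0, "z": 0.01, "ax": 0, "ay": 0, "az": 0, "hand": 72}
    - {"x": 0, "y": 0, "z": 0.01, "ax": 0, "ay": 0, "az": 0, "hand": 80}
    - {"x": 0, "y": 0, "z": 0.01, "ax": 0, "ay": 0, "az": 0, "hand": 80}
    - {"x": 0, "y": 0, "z": -0.5, "ax": 0, "ay": 0, "az": 0, "hand": 80}
    - {"x": 0, "y": 0, "z": -1.3, "ax": 0, "ay": 0, "az": 0, "hand": 80}
    - {"x": 0, "y": 0, "z": -2, "ax": 0, "ay": 0, "az": 0, "hand": 60}
    - {"x": 0.5, "y": 0, "z": -2, "ax": 0, "ay": 0, "az": 0, "hand": 45}

```text
clock: 5.9
eef_pos: [462.5, -230.3, 158.7]
tcp_rot: [3.134, 0.005, 1.563]
contact_force: [1.1, 0.7, 0.9]
opening: 0.62
grasp_force: 0.0
```

```bash
python3 -c "
from h import *
go(434,270,150)"
```

```text
5.9 [ 462.5 -230.3  158.7] [3.134 0.005 1.563] open 52.7 F [1.1 0.7 0.9] 0.0 
 shift [10.   -0.64  0.12] turn [ 0.08  0.04 -0.07]
```

>>> drive_tool:
  plan:
    - {"x": 7.8, "y": -0.5, "z": 0.1, "ax": 0, "ay": 0, "az": 0, "hand": 45}
    - {"x": 7.8, "y": -0.5, "z": 0.1, "ax": 0, "ay": 0, "az": 0, "hand": 45}
    - {"x": 7.8, "y": -0.5, "z": 0.1, "ax": 0, "ay": 0, "az": 0, "hand": 45}
    - {"x": 7.8, "y": -0.5, "z": 0.1, "ax": 0, "ay": 0, "az": 0, "hand": 45}
    - {"x": 7.8, "y": -0.5, "z": 0.1, "ax": 0, "ay": 0, "az": 0, "hand": 45}
    - {"x": 7.8, "y": -0.5, "z": 0.1, "ax": 0, "ay": 0, "az": 0, "hand": 45}
    - {"x": 7.8, "y": -0.5, "z": 0.1, "ax": 0, "ay": 0, "az": 0, "hand": 45}
    - {"x": 7.8, "y": -0.5, "z": 0.1, "ax": 0, "ay": 0, "az": 0, "hand": 45}

```text
clock: 6.7
eef_pos: [436.0, 165.2, 149.2]
tcp_rot: [3.141, -0.0, 1.566]
contact_force: [0.2, 0.3, 0.5]
opening: 0.527
grasp_force: 0.0
```

```bash
python3 -c "
from h import *
go(434,312,140)"
```

```text
6.7 [436.  165.2 149.2] [ 3.141 -0.     1.566] open 44.8 F [0.2 0.3 0.5] 0.0 
 shift [ 2.94 -0.05  0.19] turn [ 0.01 -0.   -0.05]
```

>>> drive_tool:
  plan:
    - {"x": 0.9, "y": -0.04, "z": 0.1, "ax": 0, "ay": 0, "az": -0.05, "hand": 45}
    - {"x": 1.8, "y": -0.04, "z": 0.2, "ax": 0, "ay": 0, "az": -0.05, "hand": 45}
    - {"x": 2.5, "y": -0.04, "z": 0.2, "ax": 0, "ay": 0, "az": -0.05, "hand": 45}
    - {"x": 2.94, "y": -0.04, "z": 0.2, "ax": 0, "ay": 0, "az": -0.05, "hand": 45}
    - {"x": 2.94, "y": -0.04, "z": 0.2, "ax": 0, "ay": 0, "az": -0.05, "hand": 45}
    - {"x": 2.94, "y": -0.04, "z": 0.2, "ax": 0, "ay": 0, "az": -0.05, "hand": 45}

```text
clock: 7.3
eef_pos: [434.8, 309.5, 138.8]
tcp_rot: [-3.141, 0.001, 1.572]
contact_force: [0.5, -0.4, 0.2]
opening: 0.526
grasp_force: 0.0
```

```bash
cat >> h.py <<'E'
def ov(f,circs,x0,y0,x1,y1,s):
    c=imaging.camera_info('wrist');a=cv2.resize(imaging.grab_frame('wrist'),None,fx=s,fy=s,interpolation=cv2.INTER_CUBIC)
    for x,y,z,r in circs:
        P=np.array([proj('wrist',[x+r*np.cos(t),y+r*np.sin(t),z],c) for t in np.linspace(0,6.28,60)])*s+s/2-.5
        cv2.polylines(a,[P.astype(np.int32)],True,(0,255,0),1)
    cv2.imwrite('pics/'+f,a[y0*s:y1*s,x0*s:x1*s,::-1])
E
python3 -c "
from h import *
go(434,312,140)
ov('v1.png',[(434,313.5,39,11),(434,313.5,0,11)],150,120,350,270,4)"
```

```text
7.3 [434.8 309.5 138.8] [-3.141e+00  1.000e-03  1.572e+00] open 44.7 F [ 0.5 -0.4  0.2] 0.0 
 shift [ 0.05 -0.02 -0.02] turn [-0.01  0.01  0.01]
```

View pics/v1.png

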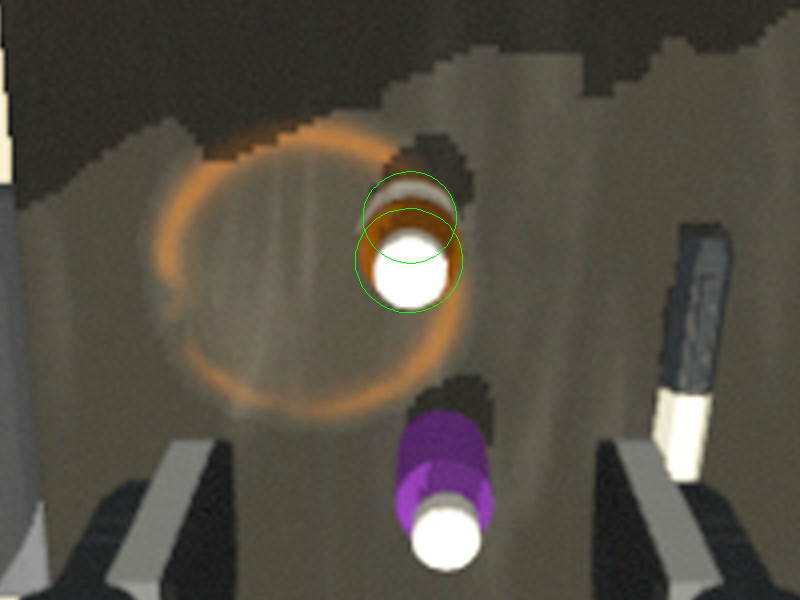

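Overlay fits the brown vial at about (434.3, 312.2), image (410,217). The purple look-alike is 59 mm away and clear of the fingers. Descend and grip.

>>> drive_tool:
  plan:
    - {"x": 0.05, "y": -0.01, "z": 0.9, "ax": 0, "ay": 0, "az": 0, "hand": 45}
    - {"x": 0.05, "y": -0.01, "z": 1.7, "ax": 0, "ay": 0, "az": 0, "hand": 45}
    - {"x": 0.05, "y": -0.01, "z": 2.2, "ax": 0, "ay": 0, "az": 0, "hand": 45}
    - {"x": 0.05, "y": -0.01, "z": 2.4, "ax": 0, "ay": 0, "az": 0, "hand": 45}
    - {"x": 0.05, "y": -0.01, "z": 2.4, "ax": 0, "ay": 0, "az": 0, "hand": 30}
    - {"x": 0.05, "y": -0.01, "z": 2.4, "ax": 0, "ay": 0, "az": 0, "hand": 15}
    - {"x": 0.05, "y": -0.01, "z": 2.4, "ax": 0, "ay": 0, "az": 0, "hand": 15}
    - {"x": 0.05, "y": -0.01, "z": 2.4, "ax": 0, "ay": 0, "az": 0, "hand": 15}
  grip_force: 30

```text
clock: 8.15
eef_pos: [435.5, 312.7, 20.3]
tcp_rot: [3.14, -0.001, 1.57]
contact_force: [0.3, 0.2, -0.1]
opening: 0.246
grasp_force: 29.9
```

>>> drive_tool:
  plan:
    - {"x": 0, "y": 0, "z": 0, "ax": 0, "ay": 0, "az": 0, "hand": 15}
    - {"x": 0, "y": 0, "z": 0, "ax": 0, "ay": 0, "az": 0, "hand": 15}

```text
clock: 8.35
eef_pos: [435.0, 312.5, 19.6]
tcp_rot: [3.141, -0.001, 1.571]
contact_force: [-0.5, -0.5, 3.9]
opening: 0.24
grasp_force: 30.2
```

>>> drive_tool:
  plan:
    - {"x": 0, "y": 0, "z": -0.8, "ax": 0, "ay": 0, "az": 0, "hand": 15}
    - {"x": 0, "y": 0, "z": -1.7, "ax": 0, "ay": 0, "az": 0, "hand": 15}
    - {"x": -0.8, "y": 0.16, "z": -2, "ax": 0, "ay": 0, "az": 0, "hand": 15}
    - {"x": -1.7, "y": 0.34, "z": -2, "ax": 0, "ay": 0, "az": 0, "hand": 15}
    - {"x": -2.6, "y": 0.5, "z": -2, "ax": 0, "ay": 0, "az": 0, "hand": 15}
    - {"x": -3.5, "y": 0.68, "z": -2, "ax": 0, "ay": 0, "az": 0, "hand": 15}
    - {"x": -4.4, "y": 0.85, "z": -2, "ax": 0, "ay": 0, "az": 0, "hand": 15}
    - {"x": -5.3, "y": 1.03, "z": -2, "ax": 0, "ay": 0, "az": 0, "hand": 15}

```text
clock: 9.15
eef_pos: [486.2, 45.5, 119.3]
tcp_rot: [3.141, -0.0, 1.571]
contact_force: [0.2, 0.1, -0.2]
opening: 0.246
grasp_force: 29.9
```

>>> drive_tool:
  plan:
    - {"x": -0.9, "y": 0.17, "z": 0, "ax": 0, "ay": 0, "az": 0, "hand": 15}
    - {"x": -1.8, "y": 0.34, "z": 0, "ax": 0, "ay": 0, "az": 0, "hand": 15}
    - {"x": -2.7, "y": 0.51, "z": 0, "ax": 0, "ay": 0, "az": 0, "hand": 15}
    - {"x": -3.6, "y": 0.68, "z": 0, "ax": 0, "ay": 0, "az": 0, "hand": 15}
    - {"x": -4.5, "y": 0.87, "z": 0, "ax": 0, "ay": 0, "az": 0, "hand": 15}
    - {"x": -5.3, "y": 1.04, "z": 0, "ax": 0, "ay": 0, "az": 0, "hand": 15}
    - {"x": -5.8, "y": 1.12, "z": 0, "ax": 0, "ay": 0, "az": 0, "hand": 15}
    - {"x": -5.9, "y": 1.13, "z": 0, "ax": 0, "ay": 0, "az": 0, "hand": 15}

```text
clock: 9.95
eef_pos: [543.0, -250.6, 119.1]
tcp_rot: [3.141, 0.001, 1.568]
contact_force: [0.0, 0.7, -1.1]
opening: 0.245
grasp_force: 29.9
```

```bash
python3 -c "
from h import *
go(543,-252.5,60)"
```

```text
9.95 [ 543.  -250.6  119.1] [3.141e+00 1.000e-03 1.568e+00] open 20.8 F [ 0.   0.7 -1.1] 29.939649403095245 
 shift [-0.04 -0.    1.18] turn [ 0.01  0.01 -0.03]
```

Lower to 57 (vial underside at about 37) and look.

>>> drive_tool:
  plan:
    - {"x": -0.04, "y": 0, "z": 0.6, "ax": 0, "ay": 0, "az": -0.03, "hand": 15}
    - {"x": -0.04, "y": 0, "z": 1.1, "ax": 0, "ay": 0, "az": -0.03, "hand": 15}
    - {"x": -0.04, "y": 0, "z": 1.24, "ax": 0, "ay": 0, "az": -0.03, "hand": 15}
    - {"x": -0.04, "y": 0, "z": 1.24, "ax": 0, "ay": 0, "az": -0.03, "hand": 15}

```text
clock: 10.35
eef_pos: [541.7, -248.7, 56.2]
tcp_rot: [-3.139, -0.001, 1.574]
contact_force: [0.3, -0.0, 0.4]
opening: 0.245
grasp_force: 29.9
```

```bash
python3 -c "
from h import *
go(543,-252.5,36)
ov('v2.png',[(543,-252.5,30,18),(543.5,-149.5,30,13.5),(543,-252.3,84,6.5)],60,30,380,250,2)"
```

```text
10.35 [ 541.7 -248.7   56.2] [-3.139e+00 -1.000e-03  1.574e+00] open 20.8 F [ 0.3 -0.   0.4] 29.93937760591507 
 shift [-0.08  0.03  0.4 ] turn [-0.02 -0.01  0.03]
```

View pics/v2.png

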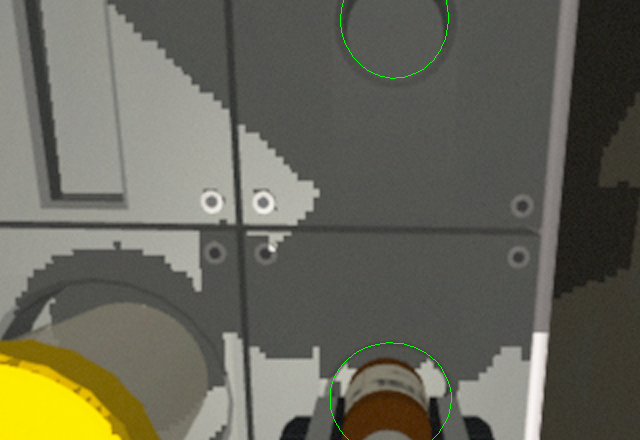

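>>> drive_tool:
  plan:
    - {"x": 0, "y": 0, "z": 0, "ax": 0, "ay": 0, "az": 0, "hand": 15}
    - {"x": 0, "y": 0, "z": 0, "ax": 0, "ay": 0, "az": 0, "hand": 15}
    - {"x": 0, "y": 0, "z": 0, "ax": 0, "ay": 0, "az": 0, "hand": 15}

```text
clock: 10.7
eef_pos: [543.1, -250.0, 58.0]
tcp_rot: [3.14, 0.001, 1.574]
contact_force: [-0.4, 0.1, -0.7]
opening: 0.246
grasp_force: 29.9
```

>>> drive_tool:
  plan:
    - {"x": -0.05, "y": 0, "z": 0.12, "ax": 0, "ay": 0, "az": 0, "hand": 15}
    - {"x": -0.05, "y": 0, "z": 0.22, "ax": 0, "ay": 0, "az": 0, "hand": 15}
    - {"x": -0.05, "y": 0, "z": 0.31, "ax": 0, "ay": 0, "az": 0, "hand": 15}
    - {"x": -0.05, "y": 0, "z": 0.38, "ax": 0, "ay": 0, "az": 0, "hand": 15}
    - {"x": -0.05, "y": 0, "z": 0.43, "ax": 0, "ay": 0, "az": 0, "hand": 15}
    - {"x": -0.05, "y": 0, "z": 0.43, "ax": 0, "ay": 0, "az": 0, "hand": 15}

```text
clock: 11.3
eef_pos: [542.3, -252.3, 35.6]
tcp_rot: [-3.141, -0.0, 1.574]
contact_force: [-2.6, 0.6, 4.8]
opening: 0.244
grasp_force: 30.5
```

>>> drive_tool:
  plan:
    - {"x": 0, "y": 0, "z": 0.02, "ax": 0, "ay": 0, "az": 0, "hand": 15}
    - {"x": 0, "y": 0, "z": 0.02, "ax": 0, "ay": 0, "az": 0, "hand": 15}

```text
clock: 11.5
eef_pos: [542.3, -252.3, 35.5]
tcp_rot: [-3.141, -0.0, 1.574]
contact_force: [-5.2, 1.0, 14.7]
opening: 0.245
grasp_force: 31.4
```

>>> drive_tool:
  plan:
    - {"x": 0, "y": 0, "z": -0.02, "ax": 0, "ay": 0, "az": 0, "hand": 24}
    - {"x": 0, "y": 0, "z": -0.02, "ax": 0, "ay": 0, "az": 0, "hand": 32}
    - {"x": 0, "y": 0, "z": -0.02, "ax": 0, "ay": 0, "az": 0, "hand": 40}
    - {"x": 0, "y": 0, "z": -0.02, "ax": 0, "ay": 0, "az": 0, "hand": 40}
    - {"x": 0, "y": 0, "z": -0.6, "ax": 0, "ay": 0, "az": 0, "hand": 40}
    - {"x": 0, "y": 0, "z": -1.4, "ax": 0, "ay": 0, "az": 0, "hand": 40}
    - {"x": 0, "y": 0, "z": -2.1, "ax": 0, "ay": 0, "az": 0, "hand": 40}
    - {"x": 0.5, "y": 0, "z": -2.1, "ax": 0, "ay": 0, "az": 0, "hand": 40}

```text
clock: 12.3
eef_pos: [545.8, -230.2, 144.5]
tcp_rot: [3.133, 0.004, 1.572]
contact_force: [0.4, 0.4, -0.4]
opening: 0.47
grasp_force: 0.0
```

```bash
python3 -c "
from h import *
go(556,181.5,140)"
```

```text
12.3 [ 545.8 -230.2  144.5] [3.133 0.004 1.572] open 39.9 F [ 0.4  0.4 -0.4] 0.0 
 shift [8.23 0.21 0.06] turn [0.08 0.04 0.01]
```

>>> drive_tool:
  plan:
    - {"x": 0.9, "y": 0.1, "z": 0, "ax": 0, "ay": 0, "az": 0, "hand": 40}
    - {"x": 1.9, "y": 0.2, "z": 0, "ax": 0, "ay": 0, "az": 0, "hand": 40}
    - {"x": 2.9, "y": 0.2, "z": 0, "ax": 0, "ay": 0, "az": 0, "hand": 40}
    - {"x": 3.9, "y": 0.2, "z": 0, "ax": 0, "ay": 0, "az": 0, "hand": 40}
    - {"x": 4.9, "y": 0.2, "z": 0, "ax": 0, "ay": 0, "az": 0, "hand": 40}
    - {"x": 5.9, "y": 0.2, "z": 0, "ax": 0, "ay": 0, "az": 0, "hand": 40}
    - {"x": 6.9, "y": 0.2, "z": 0, "ax": 0, "ay": 0, "az": 0, "hand": 40}
    - {"x": 7.6, "y": 0.2, "z": 0, "ax": 0, "ay": 0, "az": 0, "hand": 40}

```text
clock: 13.1
eef_pos: [551.1, 155.7, 139.5]
tcp_rot: [3.141, -0.0, 1.575]
contact_force: [0.8, -0.2, -0.1]
opening: 0.467
grasp_force: 0.0
```

>>> drive_tool:
  plan:
    - {"x": 0.4, "y": 0, "z": 0.1, "ax": 0, "ay": 0, "az": 0, "hand": 40}
    - {"x": 0.5, "y": 0, "z": 0.1, "ax": 0, "ay": 0, "az": 0, "hand": 40}
    - {"x": 0.5, "y": 0, "z": 0.1, "ax": 0, "ay": 0, "az": 0, "hand": 40}
    - {"x": 0.5, "y": 0, "z": 0.1, "ax": 0, "ay": 0, "az": 0, "hand": 40}

```text
clock: 13.5
eef_pos: [551.3, 176.8, 134.5]
tcp_rot: [-3.141, 0.0, 1.573]
contact_force: [-0.5, -0.1, 0.4]
opening: 0.464
grasp_force: 0.0
```

```bash
python3 -c "
from h import *
go(556,182,18.5)
ov('d1.png',[(556,182,32,8),(556,182,0,8)],150,90,350,240,4)"
```

```text
13.5 [551.3 176.8 134.5] [-3.141  0.     1.573] open 39.4 F [-0.5 -0.1  0.4] 0.0 
 shift [0.1  0.09 2.32] turn [-0.    0.    0.02]
```

View pics/d1.png

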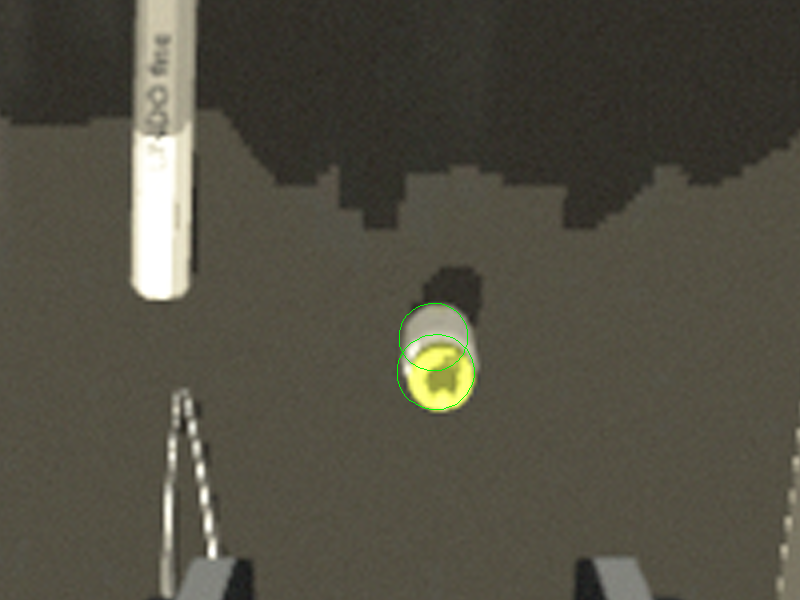

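The bottle sits within 1 mm of the overlay, at (439,340). Descend and grip.

>>> drive_tool:
  plan:
    - {"x": 0.1, "y": 0.1, "z": 0.9, "ax": 0, "ay": 0, "az": 0, "hand": 40}
    - {"x": 0.1, "y": 0.1, "z": 1.7, "ax": 0, "ay": 0, "az": 0, "hand": 36}
    - {"x": 0.1, "y": 0.1, "z": 2.15, "ax": 0, "ay": 0, "az": 0, "hand": 36}
    - {"x": 0.1, "y": 0.1, "z": 2.32, "ax": 0, "ay": 0, "az": 0, "hand": 36}
    - {"x": 0.1, "y": 0.1, "z": 2.32, "ax": 0, "ay": 0, "az": 0, "hand": 26}
    - {"x": 0.1, "y": 0.1, "z": 2.32, "ax": 0, "ay": 0, "az": 0, "hand": 8}
    - {"x": 0.1, "y": 0.1, "z": 2.32, "ax": 0, "ay": 0, "az": 0, "hand": 8}
    - {"x": 0.1, "y": 0.1, "z": 2.32, "ax": 0, "ay": 0, "az": 0, "hand": 8}
  grip_force: 25

```text
clock: 14.35
eef_pos: [557.2, 182.9, 19.8]
tcp_rot: [3.14, -0.001, 1.574]
contact_force: [-0.2, -0.1, 0.4]
opening: 0.167
grasp_force: 24.3
```

>>> drive_tool:
  plan:
    - {"x": 0, "y": 0, "z": 0, "ax": 0, "ay": 0, "az": 0, "hand": 8}
    - {"x": 0, "y": 0, "z": 0, "ax": 0, "ay": 0, "az": 0, "hand": 8}

```text
clock: 14.55
eef_pos: [557.0, 183.0, 19.4]
tcp_rot: [3.14, -0.0, 1.574]
contact_force: [-1.9, -0.4, 6.8]
opening: 0.162
grasp_force: 25.0
```

>>> drive_tool:
  plan:
    - {"x": 0, "y": 0, "z": -0.7, "ax": 0, "ay": 0, "az": 0, "hand": 8}
    - {"x": 0, "y": 0, "z": -1.6, "ax": 0, "ay": 0, "az": 0, "hand": 8}
    - {"x": -0.7, "y": -0.03, "z": -1.6, "ax": 0, "ay": 0, "az": 0, "hand": 8}
    - {"x": -1.6, "y": -0.1, "z": -1.6, "ax": 0, "ay": 0, "az": 0, "hand": 8}
    - {"x": -2.5, "y": -0.13, "z": -1.6, "ax": 0, "ay": 0, "az": 0, "hand": 8}
    - {"x": -3.4, "y": -0.17, "z": -1.6, "ax": 0, "ay": 0, "az": 0, "hand": 8}
    - {"x": -4.3, "y": -0.2, "z": -1.6, "ax": 0, "ay": 0, "az": 0, "hand": 8}
    - {"x": -5.2, "y": -0.27, "z": -1.6, "ax": 0, "ay": 0, "az": 0, "hand": 8}

```text
clock: 15.35
eef_pos: [543.5, -79.0, 98.8]
tcp_rot: [3.141, 0.0, 1.574]
contact_force: [0.2, -0.6, 0.2]
opening: 0.168
grasp_force: 24.6
```

>>> drive_tool:
  plan:
    - {"x": -0.8, "y": 0, "z": 0, "ax": 0, "ay": 0, "az": 0, "hand": 8}
    - {"x": -1.3, "y": 0, "z": 0.2, "ax": 0, "ay": 0, "az": 0, "hand": 8}
    - {"x": -1.42, "y": 0, "z": 0.6, "ax": 0, "ay": 0, "az": 0, "hand": 8}
    - {"x": -1.42, "y": 0, "z": 0.8, "ax": 0, "ay": 0, "az": 0, "hand": 8}
    - {"x": -1.42, "y": 0, "z": 0.8, "ax": 0, "ay": 0, "az": 0, "hand": 8}
    - {"x": -1.42, "y": 0, "z": 0.8, "ax": 0, "ay": 0, "az": 0, "hand": 8}

```text
clock: 15.95
eef_pos: [543.7, -147.5, 58.7]
tcp_rot: [-3.141, -0.0, 1.574]
contact_force: [0.4, 0.8, -0.3]
opening: 0.168
grasp_force: 24.6
```

```bash
python3 -c "
from h import *
go(543.5,-148.2,33.4)
ov('d2.png',[(543.5,-149.5,30,13.5),(543.5,-149.5,40,8)],100,50,380,250,2)"
```

```text
15.95 [ 543.7 -147.5   58.7] [-3.141 -0.     1.574] open 14.2 F [ 0.4  0.8 -0.3] 24.57544505596161 
 shift [-0.01 -0.    0.51] turn [-0.   -0.    0.03]
```

View pics/d2.png

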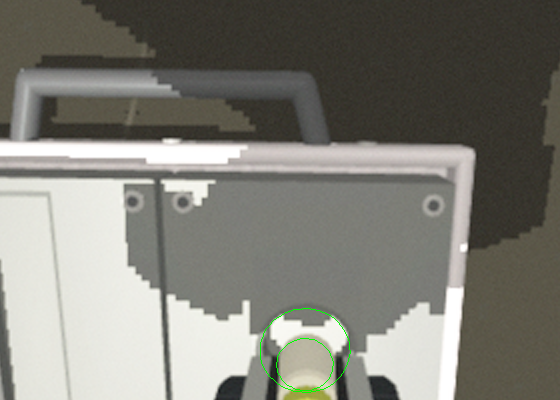

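The bottle is centred in the well ring at (305,350). Lower it.

>>> drive_tool:
  plan:
    - {"x": -0.01, "y": 0, "z": 0.12, "ax": 0, "ay": 0, "az": 0, "hand": 8}
    - {"x": -0.01, "y": 0, "z": 0.24, "ax": 0, "ay": 0, "az": 0, "hand": 8}
    - {"x": -0.01, "y": 0, "z": 0.34, "ax": 0, "ay": 0, "az": 0, "hand": 8}
    - {"x": -0.01, "y": 0, "z": 0.42, "ax": 0, "ay": 0, "az": 0, "hand": 8}
    - {"x": -0.01, "y": 0, "z": 0.47, "ax": 0, "ay": 0, "az": 0, "hand": 8}
    - {"x": -0.01, "y": 0, "z": 0.5, "ax": 0, "ay": 0, "az": 0, "hand": 8}
    - {"x": -0.01, "y": 0, "z": 0.5, "ax": 0, "ay": 0, "az": 0, "hand": 8}

```text
clock: 16.7
eef_pos: [543.7, -148.8, 33.6]
tcp_rot: [-3.141, -0.0, 1.574]
contact_force: [0.4, -0.3, -0.3]
opening: 0.168
grasp_force: 24.5
```

>>> drive_tool:
  plan:
    - {"x": 0, "y": 0, "z": 0.02, "ax": 0, "ay": 0, "az": 0, "hand": 8}
    - {"x": 0, "y": 0, "z": 0.02, "ax": 0, "ay": 0, "az": 0, "hand": 8}

```text
clock: 16.9
eef_pos: [543.9, -148.9, 33.4]
tcp_rot: [3.141, 0.0, 1.574]
contact_force: [-3.2, 1.5, 11.8]
opening: 0.167
grasp_force: 25.5
```

>>> drive_tool:
  plan:
    - {"x": 0, "y": 0, "z": -0.01, "ax": 0, "ay": 0, "az": 0, "hand": 18}
    - {"x": 0, "y": 0, "z": -0.01, "ax": 0, "ay": 0, "az": 0, "hand": 26}
    - {"x": 0, "y": 0, "z": -0.01, "ax": 0, "ay": 0, "az": 0, "hand": 32}
    - {"x": 0, "y": 0, "z": -0.01, "ax": 0, "ay": 0, "az": 0, "hand": 32}
    - {"x": 0, "y": 0, "z": -0.6, "ax": 0, "ay": 0, "az": 0, "hand": 32}
    - {"x": 0, "y": 0, "z": -1.4, "ax": 0, "ay": 0, "az": 0, "hand": 32}
    - {"x": 0.4, "y": 0, "z": -2.1, "ax": 0, "ay": 0, "az": 0, "hand": 26}
    - {"x": 1.3, "y": 0.1, "z": -2.1, "ax": 0, "ay": 0, "az": 0, "hand": 26}

```text
clock: 17.7
eef_pos: [551.6, -85.7, 142.2]
tcp_rot: [3.134, 0.002, 1.57]
contact_force: [1.6, 1.1, -0.5]
opening: 0.303
grasp_force: 0.0
```

>>> drive_tool:
  plan:
    - {"x": 0.9, "y": 0.1, "z": 0, "ax": 0, "ay": 0, "az": 0, "hand": 26}
    - {"x": 1.8, "y": 0.2, "z": 0, "ax": 0, "ay": 0, "az": 0, "hand": 26}
    - {"x": 2.4, "y": 0.2, "z": 0, "ax": 0, "ay": 0, "az": 0, "hand": 26}
    - {"x": 2.6, "y": 0.2, "z": 0, "ax": 0, "ay": 0, "az": 0, "hand": 26}
    - {"x": 2.6, "y": 0.2, "z": 0, "ax": 0, "ay": 0, "az": 0, "hand": 26}
    - {"x": 2.6, "y": 0.2, "z": 0, "ax": 0, "ay": 0, "az": 0, "hand": 26}

```text
clock: 18.3
eef_pos: [558.1, 45.5, 137.4]
tcp_rot: [-3.141, 0.0, 1.574]
contact_force: [-0.1, 0.1, 0.0]
opening: 0.306
grasp_force: 0.0
```

```bash
python3 -c "
from h import *
go(559,46,100)
c=imaging.camera_info('wrist');a=imaging.grab_frame('wrist')
g=cv2.cvtColor(a,cv2.COLOR_RGB2GRAY)
m=(g>150).astype(np.uint8);n,l,st,ce=cv2.connectedComponentsWithStats(m)
for i in range(1,n):
    if st[i,4]>150:
        q=cv2.minAreaRect(np.argwhere(l==i)[:,::-1].astype(np.float32));print(st[i],q)
        print([ray('wrist',*p,23,c)[:2] for p in cv2.boxPoints(q)])
cv2.imwrite('pics/s1.png',cv2.resize(a,(800,600))[:,:,::-1])"
```

```text
18.3 [558.1  45.5 137.4] [-3.141  0.     1.574] open 26.0 F [-0.1  0.1  0. ] 0.0 
 shift [0.01 0.02 0.75] turn [-0.    0.    0.03]
[ 363    0  149  189 6296] ((436.99993896484375, 93.99998474121094), (147.99996948242188, 187.99996948242188), 0.0)
[array([653.9,  43. ]), array([639.2, 187.4]), array([748.6, 187.6]), array([782.6,  43.4])]
[410  60  34  47 397] ((425.3308410644531, 82.35385131835938), (30.01640510559082, 47.0091667175293), 7.125016689300537)
[array([682.6, 113.6]), array([682.2, 148.4]), array([705.7, 145.8]), array([707.1, 110.7])]
[443  64  19  21 227] ((453.43695068359375, 75.59539031982422), (16.086305618286133, 20.246557235717773), 19.440034866333008)
[array([708. , 129.9]), array([710.8, 144. ]), array([723.3, 140.1]), array([720.7, 125.9])]
[   8   69   75   75 4350] ((45.0, 106.0), (74.0, 74.0), 90.0)
[array([366.1, 139. ]), array([424.1, 139.1]), array([415.3,  81.4]), array([353.5,  81.2])]
[175  89  17  93 391] ((184.92803955078125, 134.8482666015625), (92.75651550292969, 15.594572067260742), 86.42366790771484)
[array([495.3, 124.4]), array([507.7, 125.2]), 
[... 522 characters left out ...]
078125), 19.98310661315918)
[array([ 741.4, -104.2]), array([754.5,  -8.1]), array([831.4, -36.3]), array([ 825.4, -138. ])]
[214 309  74  22 528] ((250.58172607421875, 319.56689453125), (73.56815338134766, 18.195032119750977), 2.4195094108581543)
[array([ 519., -102.]), array([520.5, -80.7]), array([592.7, -84. ]), array([ 592.7, -105.5])]
[228 330  49   6 179] ((252.0, 332.5), (5.0, 48.0), 90.0)
[array([ 533.5, -105.4]), array([ 581.7, -105.3]), array([ 581.8, -111.3]), array([ 533.4, -111.5])]
[119 360  26  24 162] ((132.75, 373.2500305175781), (5.656853675842285, 33.23401641845703), 45.0)
[array([ 416. , -173.4]), array([ 444.1, -142.4]), array([ 447.7, -147.5]), array([ 419.6, -178.9])]
```

View pics/s1.png

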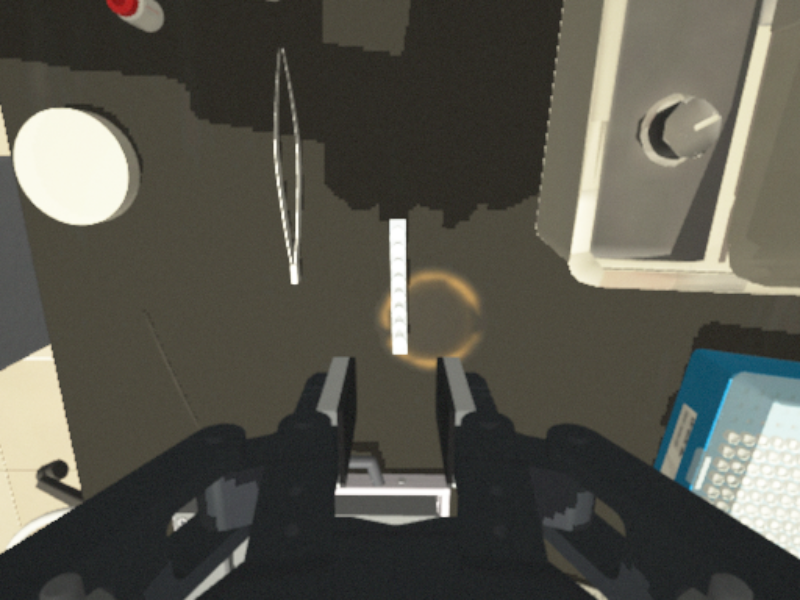

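Strip is at image (399,287), centre (558.9, 45.7), yaw about 0.019. Descend to TCP z of about 11.5 and grip.

>>> drive_tool:
  plan:
    - {"x": 0, "y": 0.02, "z": 0.9, "ax": 0, "ay": 0, "az": -0.15, "hand": 26}
    - {"x": 0, "y": 0.02, "z": 1.7, "ax": 0, "ay": 0, "az": -0.15, "hand": 26}
    - {"x": 0, "y": 0.02, "z": 2.2, "ax": 0, "ay": 0, "az": -0.15, "hand": 26}
    - {"x": 0, "y": 0.02, "z": 2.4, "ax": 0, "ay": 0, "az": -0.15, "hand": 26}
    - {"x": 0, "y": 0.02, "z": 2.5, "ax": 0, "ay": 0, "az": -0.15, "hand": 26}
    - {"x": 0, "y": 0.02, "z": 2.5, "ax": 0, "ay": 0, "az": -0.15, "hand": 18}
    - {"x": 0, "y": 0.02, "z": 2.5, "ax": 0, "ay": 0, "az": -0.15, "hand": 2}
    - {"x": 0, "y": 0.02, "z": 2.5, "ax": 0, "ay": 0, "az": -0.15, "hand": 2}
  grip_force: 30

```text
clock: 19.15
eef_pos: [560.2, 46.2, 13.8]
tcp_rot: [3.139, -0.0, 1.589]
contact_force: [0.2, 0.0, -0.1]
opening: 0.086
grasp_force: 32.4
```

>>> drive_tool:
  plan:
    - {"x": 0, "y": 0, "z": 0, "ax": 0, "ay": 0, "az": 0, "hand": 2}
    - {"x": 0, "y": 0, "z": 0, "ax": 0, "ay": 0, "az": 0, "hand": 2}
    - {"x": 0, "y": 0, "z": 0, "ax": 0, "ay": 0, "az": 0, "hand": 2}

```text
clock: 19.45
eef_pos: [560.1, 46.3, 13.6]
tcp_rot: [3.14, 0.0, 1.59]
contact_force: [-0.7, -1.7, 6.0]
opening: 0.086
grasp_force: 33.3
```

>>> drive_tool:
  plan:
    - {"x": 0, "y": 0, "z": -0.7, "ax": 0, "ay": 0, "az": 0, "hand": 2}
    - {"x": 0, "y": 0, "z": -1.5, "ax": 0, "ay": 0, "az": 0, "hand": 2}
    - {"x": -0.6, "y": -0.4, "z": -1.8, "ax": 0, "ay": 0, "az": 0.1, "hand": 2}
    - {"x": -1.4, "y": -0.8, "z": -1.8, "ax": 0, "ay": 0, "az": 0.19, "hand": 2}
    - {"x": -2.2, "y": -1.2, "z": -1.8, "ax": 0, "ay": 0, "az": 0.19, "hand": 2}
    - {"x": -3.0, "y": -1.6, "z": -1.8, "ax": 0, "ay": 0, "az": 0.19, "hand": 2}
    - {"x": -3.6, "y": -2.0, "z": -1.8, "ax": 0, "ay": 0, "az": 0.19, "hand": 2}
    - {"x": -3.84, "y": -2.08, "z": -1.8, "ax": 0, "ay": 0, "az": 0.19, "hand": 2}

```text
clock: 20.25
eef_pos: [456.7, -149.5, 102.7]
tcp_rot: [-3.141, 0.0, 1.567]
contact_force: [0.8, 0.4, -0.1]
opening: 0.084
grasp_force: 32.4
```

>>> drive_tool:
  plan:
    - {"x": 0, "y": 0, "z": 0.4, "ax": 0, "ay": 0, "az": 0, "hand": 2}
    - {"x": 0, "y": 0, "z": 0.8, "ax": 0, "ay": 0, "az": 0, "hand": 2}
    - {"x": 0, "y": 0, "z": 1.0, "ax": 0, "ay": 0, "az": 0, "hand": 2}
    - {"x": 0, "y": 0, "z": 1.0, "ax": 0, "ay": 0, "az": 0, "hand": 2}
    - {"x": 0, "y": 0, "z": 1.0, "ax": 0, "ay": 0, "az": 0, "hand": 2}

```text
clock: 20.75
eef_pos: [459.2, -147.4, 52.8]
tcp_rot: [3.142, -0.0, 1.57]
contact_force: [0.2, -0.0, 0.4]
opening: 0.093
grasp_force: 32.4
```

```bash
python3 -c "
from h import *
go(459.5,-147.5,35.6,1.57)
c=imaging.camera_info('wrist');s=2
a=cv2.resize(imaging.grab_frame('wrist'),None,fx=s,fy=s,interpolation=cv2.INTER_CUBIC)
P=np.array([proj('wrist',[459.5+i*10,-147.5+j*45.5,30],c) for i,j in((-1,-1),(1,-1),(1,1),(-1,1))])*s
cv2.polylines(a,[P.astype(np.int32)],True,(0,255,0),1)
cv2.imwrite('pics/s2.png',a[150:750,100:900,::-1])"
```

```text
20.75 [ 459.2 -147.4   52.8] [ 3.142 -0.     1.57 ] open 7.9 F [ 0.2 -0.   0.4] 32.43364334106445 
 shift [-0.    0.01  0.34] turn [ 0. -0. -0.]
```

View pics/s2.png

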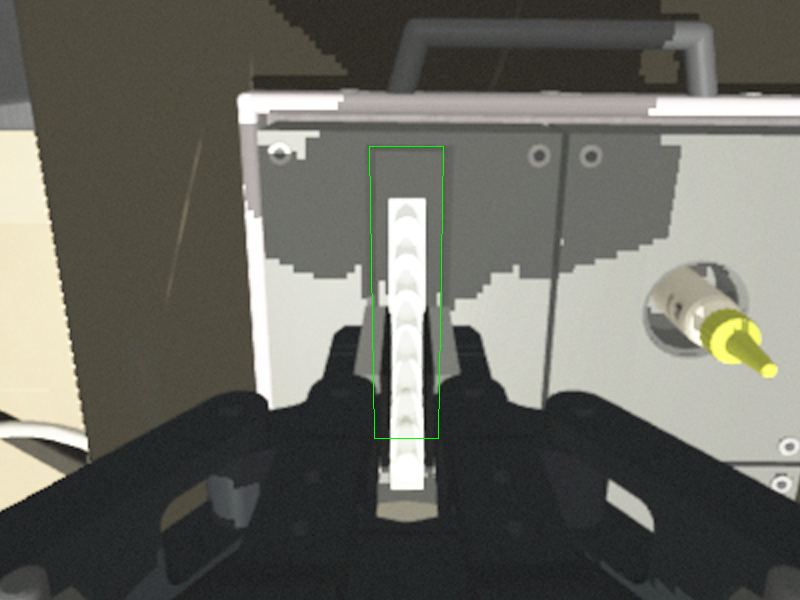

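```bash
python3 -c "
from h import *
print(ray('wrist',253.5,174,62.2),ray('wrist',253.5,319,62.2),ray('wrist',253.5,148,30))"
```

```text
[ 459.9 -109.1   62.2] [ 459.8 -185.6   62.2] [ 460.  -102.1   30. ]
```

Strip centre is y = −147.4 in a slot centred at −147.5. Lower it.

>>> drive_tool:
  plan:
    - {"x": 0, "y": 0, "z": 0.1, "ax": 0, "ay": 0, "az": 0, "hand": 2}
    - {"x": 0, "y": 0, "z": 0.18, "ax": 0, "ay": 0, "az": 0, "hand": 2}
    - {"x": 0, "y": 0, "z": 0.25, "ax": 0, "ay": 0, "az": 0, "hand": 2}
    - {"x": 0, "y": 0, "z": 0.3, "ax": 0, "ay": 0, "az": 0, "hand": 2}
    - {"x": 0, "y": 0, "z": 0.33, "ax": 0, "ay": 0, "az": 0, "hand": 2}
    - {"x": 0, "y": 0, "z": 0.34, "ax": 0, "ay": 0, "az": 0, "hand": 2}
    - {"x": 0, "y": 0, "z": 0.34, "ax": 0, "ay": 0, "az": 0, "hand": 2}

```text
clock: 21.5
eef_pos: [458.7, -147.6, 35.6]
tcp_rot: [-3.141, -0.0, 1.569]
contact_force: [-0.8, 0.3, 3.2]
opening: 0.089
grasp_force: 32.8
```

>>> drive_tool:
  plan:
    - {"x": 0, "y": 0, "z": 0.02, "ax": 0, "ay": 0, "az": 0, "hand": 2}
    - {"x": 0, "y": 0, "z": 0.02, "ax": 0, "ay": 0, "az": 0, "hand": 2}

```text
clock: 21.7
eef_pos: [458.8, -147.6, 35.5]
tcp_rot: [-3.141, -0.0, 1.569]
contact_force: [-4.1, 2.8, 19.0]
opening: 0.085
grasp_force: 34.7
```

Seated. Release, rise and clear the view.

>>> drive_tool:
  plan:
    - {"x": 0, "y": 0, "z": -0.02, "ax": 0, "ay": 0, "az": 0, "hand": 10}
    - {"x": 0, "y": 0, "z": -0.02, "ax": 0, "ay": 0, "az": 0, "hand": 16}
    - {"x": 0, "y": 0, "z": -0.02, "ax": 0, "ay": 0, "az": 0, "hand": 26}
    - {"x": 0, "y": 0, "z": -0.02, "ax": 0, "ay": 0, "az": 0, "hand": 26}
    - {"x": 0, "y": 0, "z": -0.6, "ax": 0, "ay": 0, "az": 0, "hand": 26}
    - {"x": 0, "y": 0, "z": -1.4, "ax": 0, "ay": 0, "az": 0, "hand": 26}
    - {"x": 0, "y": 0, "z": -2.3, "ax": 0, "ay": 0, "az": 0, "hand": 26}
    - {"x": 0.8, "y": 0, "z": -3, "ax": 0, "ay": 0, "az": 0, "hand": 26}

```text
clock: 22.5
eef_pos: [460.1, -112.2, 185.0]
tcp_rot: [3.139, 0.002, 1.566]
contact_force: [1.2, 1.3, 0.3]
opening: 0.309
grasp_force: 0.0
```

>>> drive_tool:
  plan:
    - {"x": 1, "y": 0, "z": 0, "ax": 0, "ay": 0, "az": 0, "hand": 26}
    - {"x": 2, "y": 0, "z": 0, "ax": 0, "ay": 0, "az": 0, "hand": 26}
    - {"x": 3, "y": 0, "z": 0, "ax": 0, "ay": 0, "az": 0, "hand": 26}
    - {"x": 4, "y": 0, "z": 0, "ax": 0, "ay": 0, "az": 0, "hand": 26}
    - {"x": 4.5, "y": 0, "z": 0, "ax": 0, "ay": 0, "az": 0, "hand": 26}
    - {"x": 4.5, "y": 0, "z": 0, "ax": 0, "ay": 0, "az": 0, "hand": 26}

```text
clock: 23.1
eef_pos: [459.1, 117.9, 182.4]
tcp_rot: [3.141, -0.001, 1.573]
contact_force: [-0.5, 0.2, 0.2]
opening: 0.304
grasp_force: 0.0
```

```bash
python3 -c "
from h import *
a=imaging.grab_frame('top')[150:270,270:410];b=imaging.grab_frame('side')[200:340,230:390]
o=np.hstack([cv2.resize(a,(400,343),interpolation=cv2.INTER_CUBIC),cv2.resize(b,(392,343),interpolation=cv2.INTER_CUBIC)])
cv2.imwrite('pics/f.png',o[:,:,::-1])"
```

```text
(no output)
```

View pics/f.png

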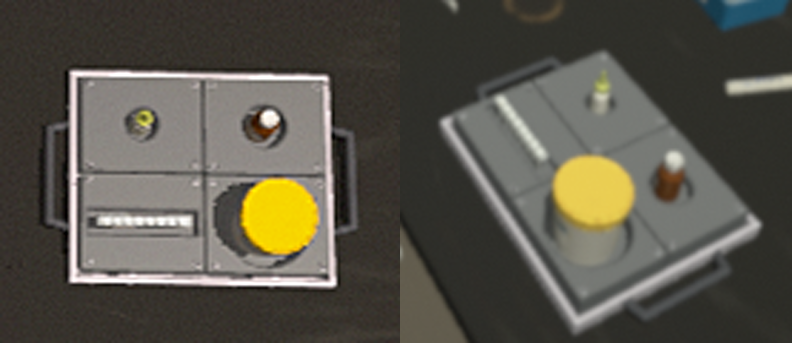

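All four parts stand upright in their nests: cup (280,215), vial (265,122), dropper (145,122) and strip (145,221). Handing in.

```bash
python3 -c "
from h import *
print(r.sign_off())"
```

```text
the job is handed in; nothing more can be done
None
```

The short cup, glass vial, tall dropper bottle and tube strip all stand upright in their nests in the final camera views, the look-alikes were not touched, and the job was handed in at about 23 s of the 112 s limit.

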